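Fit the feed-roller shaft into a copier paper-feed unit

ROBOT

A 7-joint arm with a two-finger parallel gripper is mounted at the origin on the work surface. World frame = base frame: x ahead of the robot, y to its left, z up, the work surface at z = 0. Lengths are in m, angles in degrees, forces in N, time in s.
With the tool pointing down it reaches from about 0.4 to 0.875 m from the base axis. Payload 6.5 kg.
Tool frame: the origin (TCP) lies on the centre line of the jaws, within the pads' length; the fingertips stand 17 mm ahead of it and the grasp point (between the pads) lies 2 mm behind it; z points along the fingers, y is the direction in which the jaws open and shut (so a half turn about z gives the same grasp; the last joint's range is limited). The gripper opens to 85 mm and grips with 20 to 120 N. Pads are 22 mm wide; open, the fingers measure 114 mm over their backs; the gripper's body (76 mm by 85 mm) begins 54 mm behind the grasp point. The pads swing forward as they close: fully open they stand 13 mm farther back than shut.
Start: joints at [-72.548, 30.733, -0.252, 88.115, 0.149, 61.152, -4.079], TCP at [0.236, 0.606, 0.248] pointing down, gripper open.
Joint ranges: [-154.64, 154.64], [-21.42, 123.67], [-72.66, 72.17], [13.99, 137.28], [-74.86, 254.86], [10.95, 109.41], [-158.01, 158.01]. Speed limits (degrees/s): [136.94, 136.94, 180, 180, 180, 180, 180].

INTERFACE

Orientations are given as [roll, pitch, yaw] about the fixed x, y, z axes, in that order (R = Rz(yaw) Ry(pitch) Rx(roll)).
In Python, from bench import manip, imaging gives the robot as it stands.
- The arm moves only by the shell command python3 -m jog 'ROWS' [OPENING]. ROWS is a JSON object of lists of equal length, an entry for each row: "slide": the shift along the tool's x, y, z in units of 30 mm (1.0 is 30 mm), a list of three; "dr": the turn, a rotation vector about the tool's x, y, z in units of 5 degrees (1.0 is 5 degrees), a list of three. A call has 1 to 12 rows; each row is the pose to reach, as a shift and turn from the pose measured when the call began, along the tool's axes at that moment; what a row does not reach only later rows make up. A row lasts 1/10 s, in which the tool goes at most 50 mm and 8.59 degrees, less where a joint would pass 70% of its speed; a pose out of reach is approached as far as the arm can. A call with a gripper value outside its range is refused whole. OPENING is the opening, from 0 (shut) to 1 (fully open), set as the call begins (- or left out, the last holds). The fingers move at their own pace and stop on an object; the grip force is fixed at half the most. Time passes only in rows, so rows that repeat a pose let the fingers close. It gives the time, the measured TCP pose, the force and the opening at its end, in the units of the state.
- manip.observe(): the state, without advancing time (a new reading comes with each control period).
- imaging.grab_frame(name): name is "scene" or "top" or "wrist"; returns a dict with "image" (384x512x3 uint8, blue, green, red), "camera_matrix" (3x3 intrinsics, pixels), "R" (3x3) and "t" (3): a world point X has camera coordinates R X + t; the wrist camera has in their place "tool_from_camera" (4x4, takes a point from camera to tool coordinates, whose origin is the TCP and whose axes are the flange's). Camera axes: x right, y down, z forward; pixel columns grow to the right and rows downward; lengths in m; the calibration is good to about 2 mm. A picture is of the moment at which its call begins: read the wrist's pose just before it. There is no depth.
- manip.hand_in(): hands the job in, once; it reports no verdict.
The state is a dict: "time": time; "joint_positions": joint angles; "dq": joint speeds; "joint_efforts": joint torques, N m; "ee_pos": TCP position; "tool_rot": TCP orientation; "wrist_force": force on the tool from outside, world axes, zero at the start; "ft_torque": the same for the moment, N m; "opening": finger opening in m.
Only numpy, scipy, OpenCV 4.12 (cv2) and the standard library are available. Lean on these libraries where they do the work, as an engineer would, in place of code of your own. Each camera call takes 0.05 s, during which the arm holds its last target. There are 200 camera calls.

TASK

Refit the feed-roller shaft of this copier paper-feed unit: take the shaft by its knob from the wooden stand, thread it through the big round opening in the front side plate, through both rubber feed rollers in turn and into the small hole in the rear side plate, then push it fully home, so that its round flange sits flat against the front plate, and let go of it. Without their shaft the rollers have slid up or down out of the line of the plate holes, each by its own unknown amount: feel for each bore gently with the tip and bring the roller into line with the shaft, never forcing it. Leave the other things on the bench where they are.

Things in the scene. Friction and masses are not known exactly. Their poses are not given: they have to be found in the camera images.
- shaft_knob (a point): Centre of the loose shaft's black thumb-turn knob, a flat-sided bar 14 mm thick (x, across), 28 mm tall (z) and 36 mm long (y, along the shaft, + to the tip). Ahead of this point: flange, 46 mm diameter, 18 to 22 mm; bush, 34.5 mm diameter, chamfered nose, to 31 mm; bare steel rod, 8 mm diameter, to 200 mm. About 0.1 kg, balanced 80 mm ahead. It lies level, 42 mm above the bench.
- shaft_tip (a point): End of the shaft's steel rod, on its axis, 200 mm from the knob's centre; its end is flat, the edge only broken (0.3 mm), so it enters a bore only when lined up to about 1 mm. Axes as at the knob (y out of the tip).
- front_hole (a point): Centre of the big opening (36 mm diameter) in the front side plate, on its outer face, 75 mm above the bench. y points into the unit along the shaft's line, z up. Along y: plate 0 to 4 mm, first roller 28 to 62, second roller 98 to 132, rear plate 166 to 170. The bush enters this opening and the flange stops on this face: the seated knob's centre is 22 mm outside it.
- rear_hole (a point): Centre of the small round hole (10 mm diameter, no lead-in) in the rear side plate, on its outer face, 75 mm above the bench, 170 mm behind the front opening. Axes as at the front opening. With the shaft home its tip stands 8 mm out of this hole.
- unit: Paper-feed unit bolted to the bench: open sheet-metal frame, 110 (x) x 170 (y, front to rear plate) x 100 mm high; origin: centre of its underside. Inside, two rubber rollers, 32 mm diameter, 9.5 mm bore, flat ends, in holders that slide only up and down and stay put (1 to 2 N each). Each bore is in line sideways, but 5 mm above to 13 mm below the line of the holes, unmeasured.
- stand: Wooden shaft stand, 44 x 130 mm, two V-notched uprights, fixed to the bench. Origin: centre of its underside; the shaft lies along its y axis, tip to +y, its axis 42 mm high; the knob overhangs the end.
- toner: Bystander: black toner bottle, 70 mm diameter, 170 mm high, standing loose. Origin: centre of its underside.
- spare_roller: Bystander: old feed roller, 32 mm diameter, 34 mm high, standing loose on end. Origin: centre of its underside.
- parts_tray: Bystander: open grey plastic tray, 100 x 140 x 35 mm, loose. Origin: centre of its underside.
- screwdriver: Bystander: screwdriver lying loose on the bench. Origin: centre of its underside.
Things that resemble listed ones, but are neither listed nor needed, are in the scene too. What is shaped like the part that bears shaft_knob but green is not meant.

How it is judged (in metres and radians):
On the way, in this order (a step that is already met when the one before it is completed fails the run):
1. the shaft's tip has come out through the first roller (y of shaft_tip in the frame of front_hole above 0.066 m and z of shaft_tip in the frame of front_hole between -0.02 and 0.0068 m and x of shaft_tip in the frame of front_hole between -0.012 and 0.012 m), for 0.05 s.
2. the shaft's tip has come out through the second roller (y of shaft_tip in the frame of front_hole above 0.136 m and z of shaft_tip in the frame of front_hole between -0.02 and 0.0068 m and x of shaft_tip in the frame of front_hole between -0.012 and 0.012 m), for 0.05 s.
At the end, for the whole second after the job is handed in: The shaft lies at rest through both plates and both rollers: its flange within 2 mm of the front plate's face, its tip out of the rear plate's hole, knob and tip within 3 mm of the line of the holes, released (y of shaft_knob in the frame of front_hole between -0.024 and -0.019 m and x of shaft_knob in the frame of front_hole between -0.003 and 0.003 m and z of shaft_knob in the frame of front_hole between -0.003 and 0.003 m and x of shaft_tip in the frame of rear_hole between -0.003 and 0.003 m and z of shaft_tip in the frame of rear_hole between -0.003 and 0.003 m and y of shaft_tip in the frame of rear_hole above 0.005 m and linear speed of shaft below 0.01 m/s); the robot touches nothing.
It fails at once if the shaft is pressed against the unit or its rollers with more than 40 N (contact force between shaft and unit above 40 N).
It fails at once if a bystander (toner bottle, spare roller, parts tray or screwdriver) is moved more than 20 mm (distance of any of toner, spare_roller, parts_tray, screwdriver from where it was at the start of the episode above 0.02 m).
It also fails if it takes over 72 s, if anything falls off the work surface, if the arm or the gripper's body presses on something with over 40 N, if the wrist force passes 120 N, or if a joint passes its speed limit or range.

## Working session

There is one attempt and no reset: what is moved stays moved. The work goes in short steps, Python scripts to look and compute and a shell command to move; the robot and the scene stay as the last step left them, time stands still between calls to the robot, and variables do not carry over. Pictures are saved under pics/ and viewed, about 8 in all and at most 12, crops included, and the job is handed in when it is done.

```bash
mkdir -p pics && ls
python3 - <<'E'
from bench import manip, imaging
import cv2,numpy as np
print(manip.observe())
a=imaging.grab_frame("scene");b=imaging.grab_frame("top")
import pickle;pickle.dump((a,b),open("f0.pkl","wb"))
cv2.imwrite("pics/scene.png",cv2.resize(a["image"],(800,600),interpolation=cv2.INTER_CUBIC));cv2.imwrite("pics/top.png",cv2.resize(b["image"],(800,600),interpolation=cv2.INTER_CUBIC))
for f in(a,b):print(f["camera_matrix"],f["R"],f["t"],-f["R"].T@f["t"])
E
```

```text
pics
{'time': 0.0, 'joint_positions': array([-72.54619163,  30.77955105,  -0.25566387,  88.17176244,
         0.15059895,  61.15050373,  -4.0794886 ]), 'dq': array([-0.070086  , -0.08732342, -0.03160422,  0.13054023,  0.00529694,
       -0.04193272, -0.00681717]), 'joint_efforts': array([ 7.84025760e-04, -5.83423269e+01,  1.04914572e+00, -2.59100354e+01,
        1.23676186e-02,  9.66915133e-03,  1.10072028e-05]), 'ee_pos': array([0.23533984, 0.60524754, 0.24738237]), 'tool_rot': array([-1.79898841e+02,  8.16422915e-03,  1.58759261e+02]), 'wrist_force': array([0.20948338, 0.63518455, 0.09711569]), 'ft_torque': array([ 0.01412119, -0.01906785, -0.01403841]), 'opening': 0.08537710890770178}
[[462.43564723   0.         254.4969284 ]
 [  0.         462.43564723 189.78609902]
 [  0.           0.           1.        ]] [[-0.73660032  0.67625082  0.01023753]
 [ 0.47155141  0.52436656 -0.70899858]
 [-0.48482909 -0.51742105 -0.7051356 ]] [ 0.39157367 -0.11992123  1.51866863] [1.08127704 0.58387179 0.98183459]
[[432.55198447   0.         254.99543612]
 [  0.         432.55198447 202.06618664]
 [  0.           0.           1.        ]] [[-0.01536347 -0.99961857  0.02294968]
 [-0.99559734  0.01317105 -0.09280336]
 [ 0.09246569 -0.02427442 -0.99541994]] [-0.10070767  0.46805243  1.20841711] [ 0.35270742 -0.07750037  1.24863053]
```

View pics/scene.png

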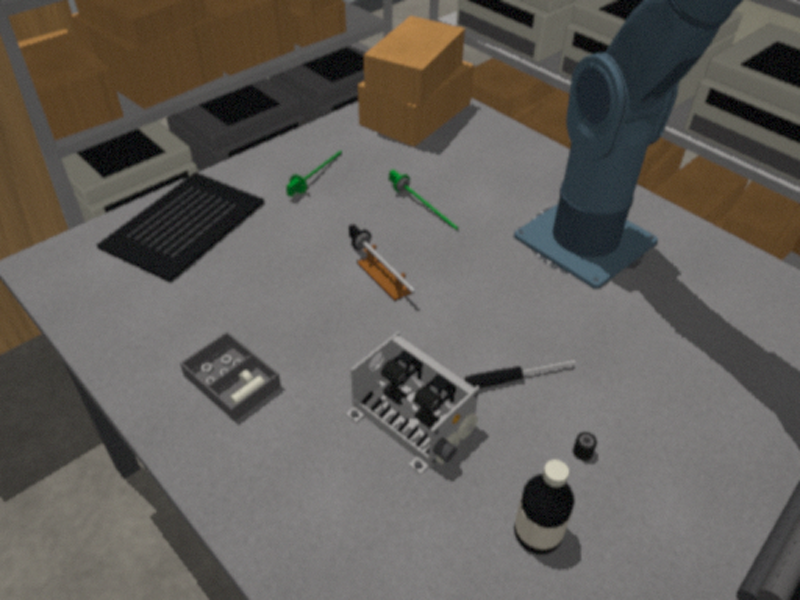

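View pics/top.png

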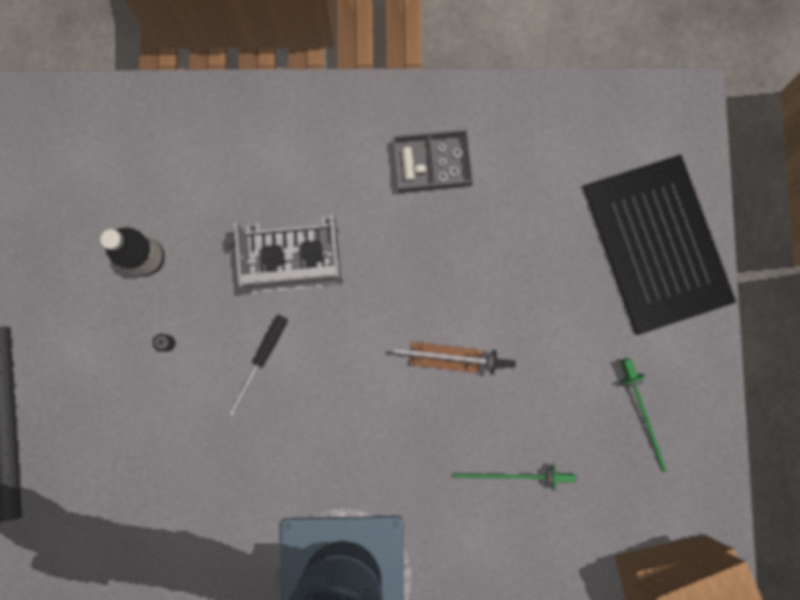

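The scene view shows the unit at (415,400) and the stand with the non-green shaft at (380,265). In the top view (800x600), the knob is at about (507,363), the tip at (388,352), and the unit spans (235–340, 218–292). The tip points to +y (left).

```bash
cat > h.py <<'E'
import numpy as np,cv2,pickle
from scipy.spatial.transform import Rotation as Ro
from bench import manip, imaging
def ray(f,u,v,z):
    K,R,t=f["camera_matrix"],np.array(f["R"]),np.array(f["t"])
    d=R.T@np.linalg.solve(K,[u,v,1.]);c=-R.T@t
    return c+d*(z-c[2])/d[2]
def proj(f,X):
    p=f["camera_matrix"]@(np.array(f["R"])@np.array(X)+f["t"]);return p[:2]/p[2]
def wrist():
    s=manip.observe();f=imaging.grab_frame("wrist")
    T=np.eye(4);T[:3,:3]=Ro.from_euler("xyz",s["tool_rot"],degrees=True).as_matrix();T[:3,3]=s["ee_pos"]
    W=T@np.array(f["tool_from_camera"]);f["R"]=W[:3,:3].T;f["t"]=-W[:3,:3].T@W[:3,3];return f,s
E
python3 - <<'E'
from h import *
a,b=pickle.load(open("f0.pkl","rb"));k=1.5625
for n,u,v,z in [("knob",507,363,.042),("tip",388,352,.042),("fr",340,282,0.0),("fl top",236,290,.1),("fr top",340,283,.1),("br top",332,216,.1),("bl top",235,223,.1),("tool",0,0,0)]:
    print(n,ray(b,u/k,v/k,z))
for n,u,v,z in [("knob",357,238,.042),("tip",414,292,.042),("top corner front-near",352,372,.1),("front-far",397,334,.1),("rear far",476,385,.1)]:
    print(n,ray(a,u/k,v/k,z))
f,s=wrist();print(f["tool_from_camera"],f["camera_matrix"])
E
```

```text
knob [ 0.3773218  -0.29983142  0.042     ]
tip [ 0.40005843 -0.08731587  0.042     ]
fr [ 5.33163201e-01 -1.65206895e-04  0.00000000e+00]
fl top [0.50709144 0.17063152 0.1       ]
fr top [ 0.51698384 -0.0063461   0.1       ]
br top [0.63389757 0.00658745 0.1       ]
bl top [0.6232646  0.17313442 0.1       ]
tool [1.0854078  0.64517442 0.        ]
knob [ 0.38308414 -0.28301359  0.042     ]
tip [ 0.40441371 -0.09427519  0.042     ]
top corner front-near [0.64134187 0.01237713 0.1       ]
front-far [5.34848951e-01 4.44861787e-04 1.00000000e-01]
rear far [0.51596331 0.16025484 0.1       ]
[[-7.86327224e-04 -9.55187701e-01 -2.95999724e-01  7.40576267e-02]
 [ 9.99999205e-01 -4.59367073e-04 -1.17413900e-03 -9.30311252e-04]
 [ 9.85550606e-04 -2.96000412e-01  9.55187303e-01 -1.24637067e-01]
 [ 0.00000000e+00  0.00000000e+00  0.00000000e+00  1.00000000e+00]] [[324.22483042   0.         258.31503512]
 [  0.         324.22483042 191.89409588]
 [  0.           0.           1.        ]]
```

```bash
cat >> h.py <<'E'
def plan(p,yaw):
    s=manip.observe();R=Ro.from_euler("xyz",s["tool_rot"],degrees=True)
    Rt=Ro.from_euler("xyz",[180,0,yaw],degrees=True)
    d=R.inv().apply(np.array(p)-s["ee_pos"]);r=(R.inv()*Rt).as_rotvec(degrees=True)
    print("slide",np.round(d/.03,3).tolist(),"dr",np.round(r/5,3).tolist(),"mm",round(np.linalg.norm(d)*1e3,1),"t",s["time"],"F",np.round(s["wrist_force"],1))
E
python3 -c "
from h import *;plan([.56,.07,.30],93)"
```

```text
slide [-16.552, -12.717, -1.727] dr [-0.012, 0.01, 13.152] mm 628.3 t 0.15 F [-0.6  0.2 -0. ]
```

```bash
python3 -m jog '{"slide":[[-16.5,-12.7,-1.7],[-16.5,-12.7,-1.7],[-16.5,-12.7,-1.7],[-16.5,-12.7,-1.7],[-16.5,-12.7,-1.7],[-16.5,-12.7,-1.7],[-16.5,-12.7,-1.7],[-16.5,-12.7,-1.7],[-16.5,-12.7,-1.7],[-16.5,-12.7,-1.7],[-16.5,-12.7,-1.7],[-16.5,-12.7,-1.7]],"dr":[[0,0,13.1],[0,0,13.1],[0,0,13.1],[0,0,13.1],[0,0,13.1],[0,0,13.1],[0,0,13.1],[0,0,13.1],[0,0,13.1],[0,0,13.1],[0,0,13.1],[0,0,13.1]]}' && python3 -c "
from h import *;plan([.56,.07,.30],93)"
```

```text
time: 1.35
ee_pos: [0.5454, 0.0923, 0.2972]
tool_rot: [-180.0, 0.1, 93.3]
wrist_force: [1.3, 1.4, 0.2]
opening: 0.0852
slide [-0.769, 0.443, -0.094] dr [-0.005, 0.011, 0.056] mm 26.8 t 1.35 F [1.3 1.4 0.2]
```

```bash
python3 -m jog '{"slide":[[-0.77,0.44,-0.1],[-0.77,0.44,-0.1],[-0.77,0.44,-0.1],[-0.77,0.44,-0.1]],"dr":[[0,0,0],[0,0,0],[0,0,0],[0,0,0]]}'
python3 - <<'E'
from h import *
f,s=wrist();pickle.dump((f,s),open("w1.pkl","wb"))
cv2.imwrite("pics/w1.png",cv2.resize(f["image"],(800,600),interpolation=cv2.INTER_CUBIC))
plan([.385,-.24,.20],84)
E
```

```text
time: 1.75
ee_pos: [0.5591, 0.0716, 0.2997]
tool_rot: [-179.9, 0.0, 93.4]
wrist_force: [0.4, 0.5, 0.2]
opening: 0.0852
slide [-10.025, -6.411, 3.338] dr [-0.017, 0.004, 1.887] mm 370.8 t 1.8 F [ 0.3 -0.3  0.6]
```

View pics/w1.png

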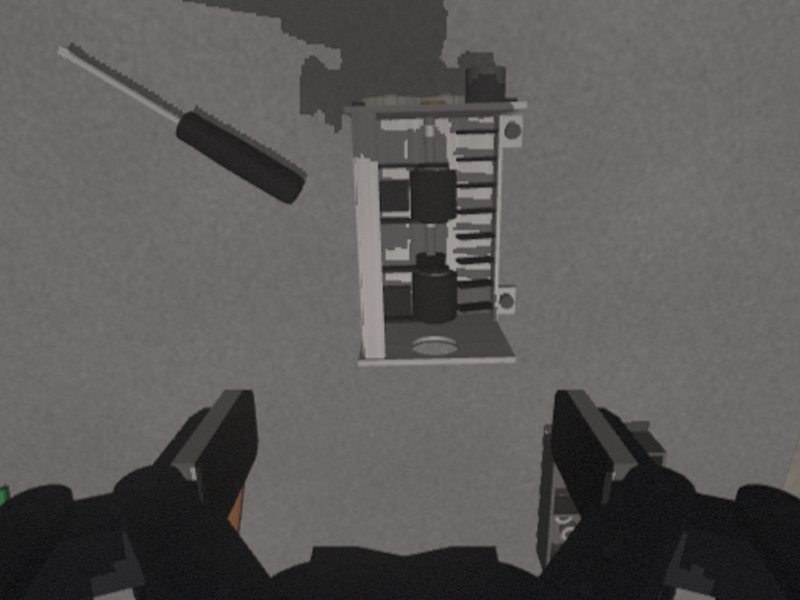

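The image shows the front plate's top edge from (360,362) to (515,360), with the big opening at (435,346). The rollers are at (433,295) and (433,195), and the rear plate edge is at y≈105.

```bash
python3 - <<'E'
from h import *
f,s=pickle.load(open("w1.pkl","rb"));k=1.5625
for n,u,v,z in [("F left",360,363,.1),("F right",515,361,.1),("R left",351,104,.1),("R right",525,102,.1),("hole",435,346.5,.075),("r1 front top",434,321,.09),("r1 rear top",433,270,.09),("r2 f",433,222,.09),("r2 rear",433,168,.09),("r1 axis L",412,295,.075),("R",457,295,.075),("r2 L",411,195,.075),("R",456,195,.075)]:
    print(n,np.round(ray(f,(u+.5)/k-.5,(v+.5)/k-.5,z),4))
g=cv2.resize(f["image"][60:245,215:350],None,fx=4,fy=4,interpolation=cv2.INTER_CUBIC)[:,:]
g=cv2.convertScaleAbs(g,alpha=1.8);g=cv2.resize(g,None,fx=.8,fy=.8)
cv2.imwrite("pics/w1c.png",g)
E
python3 -m jog '{"slide":[[-10,-6.4,3.3],[-10,-6.4,3.3],[-10,-6.4,3.3],[-10,-6.4,3.3],[-10,-6.4,3.3],[-10,-6.4,3.3],[-10,-6.4,3.3],[-10,-6.4,3.3],[-10,-6.4,3.3],[-10,-6.4,3.3],[-10,-6.4,3.3]],"dr":[[0,0,1.9],[0,0,1.9],[0,0,1.9],[0,0,1.9],[0,0,1.9],[0,0,1.9],[0,0,1.9],[0,0,1.9],[0,0,1.9],[0,0,1.9],[0,0,1.9]]}'
python3 - <<'E'
from h import *
f,s=wrist();pickle.dump((f,s),open("w2.pkl","wb"))
cv2.imwrite("pics/w2.png",cv2.resize(f["image"],(800,600),interpolation=cv2.INTER_CUBIC))
E
```

```text
F left [ 0.5333 -0.0027  0.1   ]
F right [0.641  0.0052 0.1   ]
R left [0.5224 0.1658 0.1   ]
R right [0.6262 0.173  0.1   ]
hole [0.5868 0.0025 0.075 ]
r1 front top [0.5833 0.0278 0.09  ]
r1 rear top [0.5798 0.0644 0.09  ]
r2 f [0.5774 0.0968 0.09  ]
r2 rear [0.5748 0.1312 0.09  ]
r1 axis L [0.5672 0.0414 0.075 ]
R [0.5996 0.0433 0.075 ]
r2 L [0.5621 0.112  0.075 ]
R [0.5925 0.1138 0.075 ]
time: 2.9
ee_pos: [0.3866, -0.2376, 0.2014]
tool_rot: [-180.0, -0.0, 84.1]
wrist_force: [0.1, 0.1, 0.6]
opening: 0.0857
```

View pics/w1c.png

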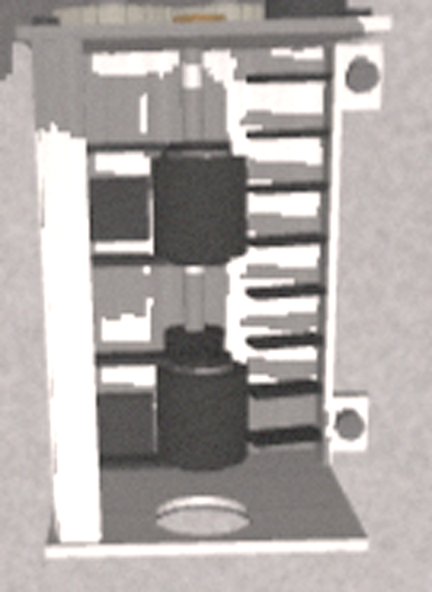

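View pics/w2.png

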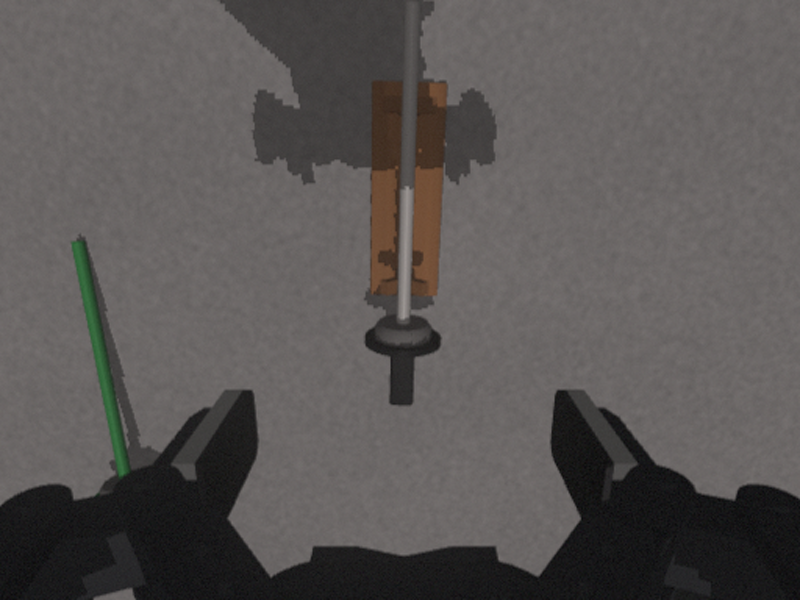

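The crop shows r1's front edge at about (205,467) and r2's at about (200,262). In the wrist view (w2), the shaft has its knob at x 390–413 and y 350–405, its flange at y≈335, and the rod axis running from (404,318) to (412,5).

Run:
```python
from h import *
f,s=pickle.load(open("w2.pkl","rb"));k=1.5625
P=lambda u,v,z:ray(f,(u+.5)/k-.5,(v+.5)/k-.5,z)
a=P(403.5,318,.042);b=P(412,8,.042)
print(a,b,"yaw",-np.degrees(np.arctan2(b[0]-a[0],b[1]-a[1])),"len a-b",np.linalg.norm(b-a))
print("knob rear top",P(390,404,.056),P(413,404,.056),"rod@bush end",a, "stand corners",P(371,294,.0),P(438,295,0),P(372,82,0),P(446,84,0))
# subpixel rod centre per row from gradient
g=cv2.cvtColor(f["image"],cv2.COLOR_BGR2GRAY).astype(float)
for r in (370,380,390,398):
    r=int(r/k);row=g[r,240:275];m=row<45;print(r,np.round(row[5:30]).astype(int).tolist())
```

```text
[ 0.38471871 -0.26261002  0.042     ] [ 0.4058355  -0.10052248  0.042     ] yaw -7.422695653263486 len a-b 0.16345730713060505
knob rear top [ 0.37162449 -0.31088778  0.056     ] [ 0.38525969 -0.31229923  0.056     ] rod@bush end [ 0.38471871 -0.26261002  0.042     ] stand corners [ 0.36321083 -0.25799079  0.        ] [ 0.40788945 -0.26332585  0.        ] [ 0.37988976 -0.12756499  0.        ] [ 0.42355204 -0.13320423  0.        ]
236 [103, 104, 106, 106, 99, 27, 42, 43, 43, 44, 42, 40, 42, 43, 44, 43, 40, 43, 40, 48, 84, 101, 101, 101, 104]
243 [107, 105, 105, 96, 74, 33, 38, 40, 44, 42, 42, 41, 44, 42, 42, 41, 43, 42, 40, 61, 102, 100, 102, 103, 104]
249 [102, 102, 103, 101, 79, 35, 38, 40, 40, 38, 45, 43, 42, 43, 43, 44, 42, 41, 35, 61, 104, 105, 108, 106, 104]
254 [102, 103, 104, 98, 61, 39, 41, 40, 40, 39, 41, 44, 43, 41, 42, 42, 42, 40, 41, 72, 104, 103, 104, 99, 100]
```

```bash
python3 -c "
from h import *;plan([.3807,-.2935,.11],82.7);plan([.3807,-.2935,.039],82.7)"
```

```text
slide [-1.871, -0.001, 3.046] dr [-0.008, -0.0, 0.285] mm 107.2 t 2.95 F [ 0.4 -0.   0.4]
slide [-1.871, 0.001, 5.413] dr [-0.008, -0.0, 0.285] mm 171.8 t 2.95 F [ 0.4 -0.   0.4]
```

```bash
python3 -m jog '{"slide":[[-1.87,0,1.5],[-1.87,0,3],[-1.87,0,3],[-1.87,0,3.5],[-1.87,0,4.0],[-1.87,0,4.5],[-1.87,0,5.0],[-1.87,0,5.41],[-1.87,0,5.41],[-1.87,0,5.41]],"dr":[[0,0,0.28],[0,0,0.28],[0,0,0.28],[0,0,0.28],[0,0,0.28],[0,0,0.28],[0,0,0.28],[0,0,0.28],[0,0,0.28],[0,0,0.28]]}'
python3 - <<'E'
from h import *
f,s=wrist();pickle.dump((f,s),open("w3.pkl","wb"))
cv2.imwrite("pics/w3.png",f["image"]);plan([.3807,-.2935,.039],82.7)
E
```

```text
time: 3.95
ee_pos: [0.3812, -0.2932, 0.0396]
tool_rot: [-180.0, -0.0, 82.8]
wrist_force: [-0.3, -0.6, 0.6]
opening: 0.0854
slide [-0.004, -0.02, 0.026] dr [0.003, 0.002, 0.011] mm 1.0 t 4.0 F [ 0.5 -0.7  0.3]
```

View pics/w3.png

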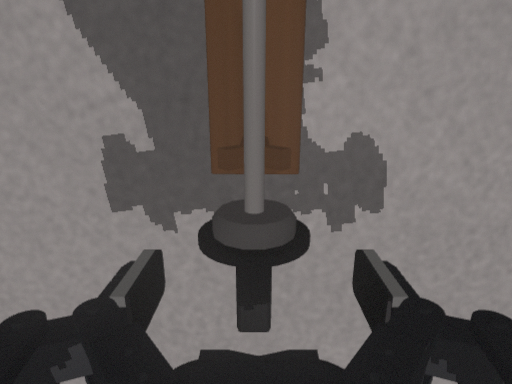

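The knob (x 237–271, y 265–330) sits between the open fingers, nearly centred. Closing now.

```bash
python3 -m jog '{"slide":[[0,0,0],[0,0,0],[0,0,0],[0,0,0],[0,0,0],[0,0,0],[0,0,0],[0,0,0],[0,0,0],[0,0,0]],"dr":[[0,0,0],[0,0,0],[0,0,0],[0,0,0],[0,0,0],[0,0,0],[0,0,0],[0,0,0],[0,0,0],[0,0,0]]}' 0
```

```text
time: 5.0
ee_pos: [0.3806, -0.2933, 0.0397]
tool_rot: [-180.0, -0.0, 82.7]
wrist_force: [-5.0, 0.3, 5.2]
opening: 0.0131
```

```bash
python3 -m jog '{"slide":[[0,0,-0.5],[0,0,-1],[0,0,-1.5],[0,0,-2],[0,0,-2.5],[0,0,-2.5],[0,0,-2.5]],"dr":[[0,0,0],[0,0,0],[0,0,0],[0,0,0],[0,0,0],[0,0,0],[0,0,0]]}'
python3 - <<'E'
from h import *
f,s=wrist();pickle.dump((f,s),open("w4.pkl","wb"))
cv2.imwrite("pics/w4.png",f["image"]);plan([.6036,-.223,.0727],94.2);plan([.6036,-.223,.115],94.2)
E
```

```text
time: 5.7
ee_pos: [0.3816, -0.2933, 0.1146]
tool_rot: [180.0, 0.0, 82.8]
wrist_force: [-0.1, 0.7, -0.4]
opening: 0.0128
slide [3.25, 7.066, 1.38] dr [-0.006, -0.003, -2.285] mm 237.0 t 5.75 F [ 0.3  0.  -0.2]
slide [3.251, 7.065, -0.03] dr [-0.006, -0.003, -2.285] mm 233.3 t 5.75 F [ 0.3  0.  -0.2]
```

View pics/w4.png

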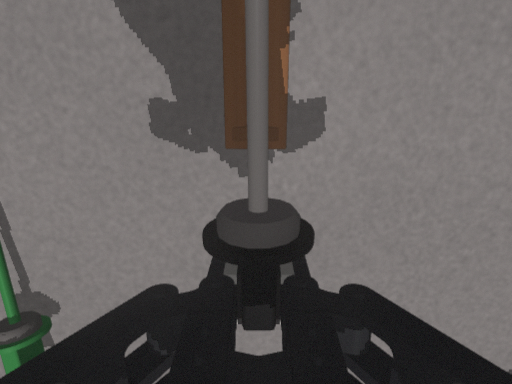

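The shaft is held straight: the rod is at x≈257 from y=210 to y=0, and the flange is centred at 258. Next I move to the pre-insert pose.

```bash
python3 -m jog '{"slide":[[1,2,0],[2,4,0],[3,5.5,0],[3.25,7.06,0],[3.25,7.06,0.7],[3.25,7.06,1.38],[3.25,7.06,1.38],[3.25,7.06,1.38],[3.25,7.06,1.38],[3.25,7.06,1.38]],"dr":[[0,0,-0.7],[0,0,-1.4],[0,0,-2],[0,0,-2.28],[0,0,-2.28],[0,0,-2.28],[0,0,-2.28],[0,0,-2.28],[0,0,-2.28],[0,0,-2.28]]}'
python3 - <<'E'
from h import *
plan([.6036,-.223,.0727],94.2);
b=imaging.grab_frame("scene");t=imaging.grab_frame("top")
pickle.dump((b,t),open("f1.pkl","wb"))
i=np.hstack([cv2.resize(b["image"][140:310,190:330],None,fx=2.8,fy=2.8,interpolation=cv2.INTER_CUBIC),cv2.resize(t["image"][100:270,110:250],None,fx=2.8,fy=2.8,interpolation=cv2.INTER_CUBIC)])
cv2.imwrite("pics/s1.png",cv2.convertScaleAbs(i,alpha=1.5))
E
```

```text
time: 6.75
ee_pos: [0.6035, -0.2238, 0.0738]
tool_rot: [179.9, 0.0, 94.1]
wrist_force: [-0.1, -0.1, 0.1]
opening: 0.0131
slide [0.025, 0.006, 0.038] dr [0.011, 0.003, -0.019] mm 1.4 t 6.75 F [-0.1 -0.1  0.1]
```

View pics/s1.png

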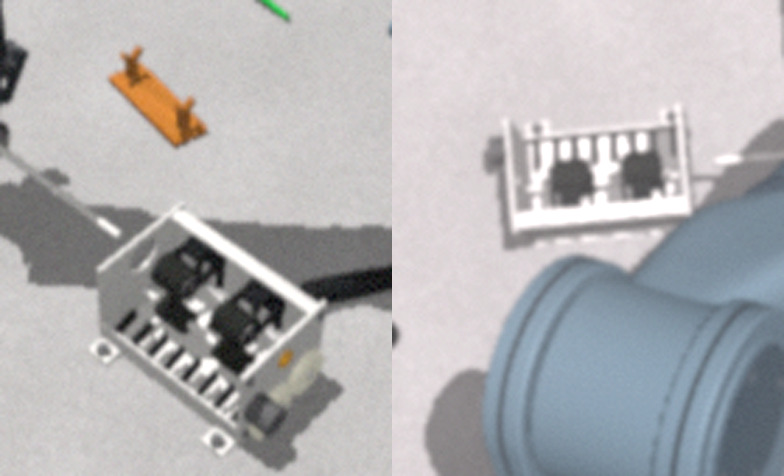

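The shaft lies in line with the opening: its tip is at (118,232) in the left half, and the opening is at (145,258). Next I put the tip about 15 mm inside the front plate.

```bash
python3 -m jog '{"slide":[[0.3,0,0.04],[0.6,0,0.04],[0.9,0,0.04],[1.2,0,0.04],[1.36,0,0.04],[1.36,0,0.04],[1.36,0,0.04]],"dr":[[0,0,0],[0,0,0],[0,0,0],[0,0,0],[0,0,0],[0,0,0],[0,0,0]]}'
cat >> h.py <<'E'
F0=np.array([.587,.0012,.075]);YAW=4.2
def st():
    s=manip.observe();c,n=np.cos(np.radians(YAW)),np.sin(np.radians(YAW))
    M=np.array([[c,n,0],[-n,c,0],[0,0,1]])
    R=Ro.from_euler("xyz",s["tool_rot"],degrees=True);k=s["ee_pos"]+np.array([0,0,.0023]);t=k+.2*R.as_matrix()[:,0]
    print("t%.2f"%s["time"],"knob",np.round(M@(k-F0)*1e3,2),"tip",np.round(M@(t-F0)*1e3,2),"F",np.round(M@s["wrist_force"],1),"T",np.round(M@s["ft_torque"],2),"rot",np.round(s["tool_rot"],2),"op",round(s["opening"],4))
E
python3 -c "from h import *;st()"
```

```text
time: 7.55
ee_pos: [0.6007, -0.1829, 0.0725]
tool_rot: [179.9, 0.0, 94.1]
wrist_force: [1.0, 0.5, -1.0]
opening: 0.0132
t7.55 knob [ 1.5000e-01 -1.8458e+02 -1.7000e-01] tip [ 0.35 15.42 -0.26] F [ 1.1  0.5 -1. ] T [-0.07  0.02  0.02] rot [1.7995e+02 2.0000e-02 9.4140e+01] op 0.0132
```

```bash
python3 -m jog '{"slide":[[0,0.15,0],[0,0.3,0],[0,0.4,0],[0,0.45,0],[0,0.48,0],[0,0.5,0],[0,0.5,0],[0,0.5,0]],"dr":[[0,0,0],[0,0,0],[0,0,0],[0,0,0],[0,0,0],[0,0,0],[0,0,0],[0,0,0]]}' && python3 -c "from h import *;st()"
```

```text
time: 8.35
ee_pos: [0.6153, -0.182, 0.0725]
tool_rot: [180.0, 0.0, 94.1]
wrist_force: [-1.0, -0.7, -0.4]
opening: 0.0133
t8.35 knob [  14.76 -184.76   -0.24] tip [14.96 15.24 -0.35] F [-1.1 -0.6 -0.4] T [-0.16  0.34  0.32] rot [1.7998e+02 3.0000e-02 9.4140e+01] op 0.0133
```

```bash
python3 -m jog '{"slide":[[0,0.03,0],[0,0.03,0],[0,0.03,0]],"dr":[[0,0,0],[0,0,0],[0,0,0]]}' && python3 -c "from h import *;st()" && python3 -m jog '{"slide":[[0,-0.3,0],[0,-0.6,0],[0,-0.8,0],[0,-0.9,0],[0,-0.95,0],[0,-0.97,0],[0,-0.97,0],[0,-0.97,0]],"dr":[[0,0,0],[0,0,0],[0,0,0],[0,0,0],[0,0,0],[0,0,0],[0,0,0],[0,0,0]]}' && python3 -c "from h import *;st()"
```

```text
time: 8.65
ee_pos: [0.6159, -0.1819, 0.0724]
tool_rot: [-180.0, 0.0, 94.2]
wrist_force: [-2.1, -1.5, -0.6]
opening: 0.013
t8.65 knob [  15.37 -184.75   -0.31] tip [15.52 15.25 -0.4 ] F [-2.2 -1.3 -0.6] T [-0.13  0.48  0.49] rot [-1.7998e+02  3.0000e-02  9.4160e+01] op 0.013
time: 9.45
ee_pos: [0.5871, -0.184, 0.0724]
tool_rot: [-180.0, 0.0, 94.2]
wrist_force: [-0.2, 0.3, -1.7]
opening: 0.0133
t9.45 knob [ -13.48 -184.69   -0.32] tip [-13.36  15.31  -0.43] F [-0.2  0.3 -1.7] T [-0.06 -0.02 -0.07] rot [-1.7999e+02  3.0000e-02  9.4170e+01] op 0.0133
```

```bash
python3 -m jog '{"slide":[[0,-0.04,0],[0,-0.04,0],[0,-0.04,0]],"dr":[[0,0,0],[0,0,0],[0,0,0]]}' && python3 -c "from h import *;st()" && python3 -m jog '{"slide":[[0,-0.03,0],[0,-0.03,0],[0,-0.03,0]],"dr":[[0,0,0],[0,0,0],[0,0,0]]}' && python3 -c "from h import *;st()"
```

```text
time: 9.75
ee_pos: [0.586, -0.184, 0.0724]
tool_rot: [180.0, 0.0, 94.2]
wrist_force: [0.9, -0.0, -1.2]
opening: 0.0133
t9.75 knob [ -14.52 -184.65   -0.29] tip [-14.39  15.35  -0.4 ] F [ 0.9 -0.1 -1.2] T [-0.06 -0.08 -0.07] rot [1.7999e+02 3.0000e-02 9.4160e+01] op 0.0133
time: 10.05
ee_pos: [0.5854, -0.1841, 0.0725]
tool_rot: [180.0, 0.0, 94.2]
wrist_force: [1.7, 0.2, -0.7]
opening: 0.0134
t10.05 knob [ -15.16 -184.67   -0.21] tip [-14.98  15.33  -0.33] F [ 1.8  0.1 -0.7] T [-0.05 -0.31 -0.31] rot [1.7996e+02 3.0000e-02 9.4150e+01] op 0.0134
```

```bash
python3 -m jog '{"slide":[[0,0.2,0],[0,0.4,-0.05],[0,0.497,-0.107],[0,0.497,-0.107],[0.25,0.497,-0.107],[0.35,0.497,-0.107],[0.4,0.497,-0.107],[0.45,0.497,-0.107],[0.5,0.497,-0.107],[0.55,0.497,-0.107],[0.55,0.497,-0.107]],"dr":[[0,0,0],[0,0,0],[0,0,0],[0,0,0],[0,0,0],[0,0,0],[0,0,0],[0,0,0],[0,0,0],[0,0,0],[0,0,0]]}' && python3 -c "from h import *;st()"
```

```text
time: 11.15
ee_pos: [0.5991, -0.1663, 0.0757]
tool_rot: [180.0, 0.0, 94.2]
wrist_force: [0.5, 0.3, -2.1]
opening: 0.0134
t11.15 knob [  -0.22 -167.97    2.98] tip [-0.09 32.03  2.87] F [ 0.5  0.2 -2.1] T [-0.09  0.02 -0.01] rot [1.7996e+02 3.0000e-02 9.4160e+01] op 0.0134
```

```bash
python3 -m jog '{"slide":[[0.05,0,0],[0.1,0,0],[0.15,0,0],[0.15,0,0]],"dr":[[0,0,0],[0,0,0],[0,0,0],[0,0,0]]}' && python3 -c "from h import *;st()"
```

```text
time: 11.55
ee_pos: [0.5987, -0.1615, 0.0756]
tool_rot: [180.0, 0.0, 94.2]
wrist_force: [0.6, 0.5, -1.1]
opening: 0.0131
t11.55 knob [  -0.22 -163.08    2.9 ] tip [-0.17 36.92  2.85] F [ 0.7  0.4 -1.1] T [-0.14  0.01 -0.06] rot [1.7997e+02 1.0000e-02 9.4180e+01] op 0.0131
```

```bash
python3 -m jog '{"slide":[[0.15,0,0],[0.3,0,0],[0.45,0,0],[0.6,0,0],[0.7,0,0],[0.7,0,0]],"dr":[[0,0,0],[0,0,0],[0,0,0],[0,0,0],[0,0,0],[0,0,0]]}' && python3 -c "from h import *;st()"
```

```text
time: 12.15
ee_pos: [0.5972, -0.1396, 0.0755]
tool_rot: [180.0, -0.0, 94.2]
wrist_force: [-1.2, 0.3, -1.0]
opening: 0.0133
t12.15 knob [-1.2000e-01 -1.4118e+02  2.8300e+00] tip [-0.26 58.82  2.89] F [-1.2  0.4 -1. ] T [-0.06 -0.03 -0.02] rot [ 1.7998e+02 -2.0000e-02  9.4240e+01] op 0.0133
```

```bash
python3 -m jog '{"slide":[[0.2,0,0],[0.4,0,0],[0.6,0,0],[0.8,0,0],[1.0,0,0],[1.05,0,0],[1.05,0,0]],"dr":[[0,0,0],[0,0,0],[0,0,0],[0,0,0],[0,0,0],[0,0,0],[0,0,0]]}'
python3 - <<'E'
from h import *
st()
c,n=np.cos(np.radians(4.2)),np.sin(np.radians(4.2))
W=lambda y,z:F0+np.array([-n*y,c*y,z])
a,t=pickle.load(open("f1.pkl","rb"))
p1,p2,p3=proj(a,W(.045,0.003)),proj(a,W(.115,0.003)),proj(a,W(.115,-.007))
print("scene",p1,p2,p3)
g=cv2.cvtColor(a["image"],cv2.COLOR_BGR2GRAY)
g=cv2.resize(g,None,fx=4,fy=4,interpolation=cv2.INTER_CUBIC)
x,y=np.round(p1*4).astype(int)
for h in(28,40,52):
    T=g[y-h:y+h,x-h:x+h];m=cv2.matchTemplate(g,T,cv2.TM_CCOEFF_NORMED)
    X,Y=np.round((p2)*4).astype(int)-h
    o=m[Y-40:Y+60,X-30:X+30];i=np.unravel_index(o.argmax(),o.shape);print(h,o.max(),"shift px",(i[1]-30)/4,(i[0]-40)/4,"for -10mm expect",p3-p2)
E
```

```text
time: 12.85
ee_pos: [0.5949, -0.1077, 0.0755]
tool_rot: [180.0, -0.0, 94.3]
wrist_force: [-0.8, -0.4, -1.1]
opening: 0.0133
t12.85 knob [  -0.11 -109.14    2.83] tip [-0.36 90.86  2.94] F [-0.8 -0.3 -1.1] T [-0.07  0.05  0.02] rot [ 1.7998e+02 -3.0000e-02  9.4270e+01] op 0.0133
scene [251.92917266 239.42866079] [272.84430555 254.99171001] [272.68795352 257.48575121]
28 0.9111411 shift px -0.25 1.0 for -10mm expect [-0.15635203  2.4940412 ]
40 0.86772144 shift px 0.25 1.0 for -10mm expect [-0.15635203  2.4940412 ]
52 0.84978634 shift px 0.5 0.5 for -10mm expect [-0.15635203  2.4940412 ]
```

```bash
python3 -m jog '{"slide":[[0,0,0.05],[0,0,0.1],[0,0,0.12],[0,0,0.12],[0.15,0,0.12],[0.25,0,0.12],[0.3,0,0.12],[0.35,0,0.12],[0.4,0,0.12],[0.4,0,0.12]],"dr":[[0,0,0],[0,0,0],[0,0,0],[0,0,0],[0,0,0],[0,0,0],[0,0,0],[0,0,0],[0,0,0],[0,0,0]]}' && python3 -c "from h import *;st()"
```

```text
time: 13.85
ee_pos: [0.5942, -0.0989, 0.0724]
tool_rot: [179.9, 0.2, 94.2]
wrist_force: [1.1, -7.7, -0.0]
opening: 0.0134
t13.85 knob [  -0.17 -100.37   -0.25] tip [-7.000e-02  9.963e+01 -1.000e+00] F [ 0.6 -7.8 -0. ] T [-1.52  0.16  0.09] rot [179.92   0.21  94.17] op 0.0134
```

```bash
cat >> h.py <<'E'
def hop(x,y,z,yaw=94.2):
    "rows to put the shaft tip at x,y,z mm in the front frame, level"
    st();c,n=np.cos(np.radians(YAW)),np.sin(np.radians(YAW));s=manip.observe()
    Rt=Ro.from_euler("xyz",[180,0,yaw],degrees=True).as_matrix()
    tip=F0+np.array([c*x-n*y,n*x+c*y,z])*[1e-3]*1
    p=F0+np.array([c*x-n*y,n*x+c*y,z])*1e-3-.2*Rt[:,0]-[0,0,.0023];plan(p,yaw)
E
python3 -c "from h import *;hop(-.2,95,-1.7)"
```

```text
t13.85 knob [  -0.17 -100.37   -0.25] tip [-7.000e-02  9.963e+01 -1.000e+00] F [ 0.6 -7.8 -0. ] T [-1.52  0.16  0.09] rot [179.92   0.21  94.17] op 0.0134
slide [-0.154, -0.001, 0.049] dr [0.017, 0.043, -0.006] mm 4.9 t 13.85 F [ 1.1 -7.7 -0. ]
```

```bash
python3 -m jog '{"slide":[[-0.15,0,0],[-0.15,0,0.05],[-0.15,0,0.05],[-0.05,0,0.05],[0,0,0.05],[0.05,0,0.05],[0.1,0,0.05],[0.1,0,0.05]],"dr":[[0.02,0.04,0],[0.02,0.04,0],[0.02,0.04,0],[0.02,0.04,0],[0.02,0.04,0],[0.02,0.04,0],[0.02,0.04,0],[0.02,0.04,0]]}' && python3 -c "from h import *;hop(-.2,95,-3.1)"
```

```text
time: 14.65
ee_pos: [0.5942, -0.0987, 0.0714]
tool_rot: [180.0, 0.2, 94.1]
wrist_force: [-1.3, -8.1, 0.2]
opening: 0.0136
t14.65 knob [  -0.17 -100.18   -1.32] tip [ 0.2  99.82 -2.14] F [-1.9 -8.   0.2] T [-1.52  0.13  0.17] rot [179.95   0.24  94.09] op 0.0136
slide [-0.16, -0.001, 0.06] dr [0.009, 0.047, -0.021] mm 5.1 t 14.65 F [-1.3 -8.1  0.2]
```

```bash
python3 -m jog '{"slide":[[-0.15,0,0],[-0.16,0,0.06],[-0.16,0,0.06],[-0.06,0,0.06],[0,0,0.06],[0.05,0,0.06],[0.1,0,0.06],[0.1,0,0.06]],"dr":[[0.01,0.05,-0.02],[0.01,0.05,-0.02],[0.01,0.05,-0.02],[0.01,0.05,-0.02],[0.01,0.05,-0.02],[0.01,0.05,-0.02],[0.01,0.05,-0.02],[0.01,0.05,-0.02]]}' && python3 -c "from h import *;hop(-.2,95,-4.5)"
```

```text
time: 15.45
ee_pos: [0.5938, -0.0949, 0.0694]
tool_rot: [-180.0, -0.0, 94.2]
wrist_force: [-0.9, -1.1, -1.4]
opening: 0.0131
t15.45 knob [ -0.26 -96.38  -3.32] tip [ -0.38 103.62  -3.15] F [-1.  -1.  -1.4] T [-0.31  0.09  0.09] rot [-1.7997e+02 -5.0000e-02  9.4230e+01] op 0.0131
slide [-0.287, 0.002, 0.039] dr [-0.006, -0.01, 0.007] mm 8.7 t 15.45 F [-0.9 -1.1 -1.4]
```

Entered the second bore. Next I thread through it to a tip y of about 145.

```bash
python3 -m jog '{"slide":[[0.1,0,0],[0.2,0,0],[0.35,0,0],[0.5,0,0],[0.65,0,0],[0.8,0,0],[0.95,0,0],[1.1,0,0],[1.25,0,0],[1.4,0,0],[1.4,0,0]],"dr":[[0,0,0],[0,0,0],[0,0,0],[0,0,0],[0,0,0],[0,0,0],[0,0,0],[0,0,0],[0,0,0],[0,0,0],[0,0,0]]}' && python3 -c "from h import *;hop(-.2,157,0)"
```

```text
time: 16.55
ee_pos: [0.5906, -0.0517, 0.0693]
tool_rot: [-179.9, -0.1, 94.3]
wrist_force: [-0.2, 1.7, -1.8]
opening: 0.0132
t16.55 knob [ -0.32 -52.97  -3.42] tip [ -0.66 147.03  -3.03] F [-0.1  1.7 -1.8] T [-0.01  0.17  0.15] rot [-1.7995e+02 -1.1000e-01  9.4300e+01] op 0.0132
slide [0.333, 0.004, -0.113] dr [-0.011, -0.023, 0.019] mm 10.5 t 16.55 F [-0.2  1.7 -1.8]
```

```bash
python3 -m jog '{"slide":[[0.1,0,-0.03],[0.2,0,-0.06],[0.3,0,-0.1],[0.33,0,-0.13],[0.33,0,-0.14],[0.33,0,-0.113],[0.33,0,-0.113],[0.33,0,-0.113]],"dr":[[0,-0.02,0.02],[0,-0.02,0.02],[0,-0.02,0.02],[0,-0.02,0.02],[0,-0.02,0.02],[0,-0.02,0.02],[0,-0.02,0.02],[0,-0.02,0.02]]}' && python3 -c "from h import *;hop(-.2,172,0)"
```

```text
time: 17.35
ee_pos: [0.5899, -0.0415, 0.0728]
tool_rot: [-180.0, -0.0, 94.2]
wrist_force: [-1.0, -1.4, -2.5]
opening: 0.0132
t17.35 knob [ -0.25 -42.82   0.05] tip [ -0.27 157.18   0.19] F [-1.1 -1.3 -2.5] T [-0.34  0.35  0.26] rot [-1.7995e+02 -4.0000e-02  9.4210e+01] op 0.0132
slide [0.494, 0.002, 0.002] dr [-0.01, -0.008, 0.001] mm 14.8 t 17.35 F [-1.  -1.4 -2.5]
```

```bash
python3 -m jog '{"slide":[[0.1,0,0],[0.2,0,0],[0.27,0,0],[0.32,0,0],[0.36,0,0],[0.4,0,0],[0.4,0,0]],"dr":[[0,0,-0.03],[0,0,-0.03],[0,0,-0.03],[0,0,-0.03],[0,0,-0.03],[0,0,-0.03],[0,0,-0.03]]}' && python3 -c "from h import *;hop(-.2,163,0)"
```

```text
time: 18.05
ee_pos: [0.5891, -0.0293, 0.0728]
tool_rot: [-180.0, -0.1, 94.4]
wrist_force: [-0.4, -0.0, -2.8]
opening: 0.013
t18.05 knob [ -0.18 -30.54   0.07] tip [ -0.76 169.46   0.26] F [-0.4  0.  -2.8] T [-0.35  0.19  0.18] rot [-1.7996e+02 -5.0000e-02  9.4370e+01] op 0.013
slide [-0.215, -0.001, 0.002] dr [-0.009, -0.01, 0.033] mm 6.5 t 18.05 F [-0.4 -0.  -2.8]
```

```bash
python3 -m jog '{"slide":[[0.04,0,0],[0.08,0,0],[0.12,0,0],[0.12,0,0]],"dr":[[0,0,0],[0,0,0],[0,0,0],[0,0,0]]}' && python3 -c "from h import *;hop(-.2,163,0)"
```

```text
time: 18.45
ee_pos: [0.5887, -0.0253, 0.0728]
tool_rot: [-179.9, -0.1, 94.4]
wrist_force: [-1.0, -0.6, -2.6]
opening: 0.0136
t18.45 knob [ -0.21 -26.6    0.06] tip [ -0.82 173.4    0.3 ] F [-1.  -0.5 -2.6] T [-0.33  0.2   0.13] rot [-1.7995e+02 -7.0000e-02  9.4380e+01] op 0.0136
slide [-0.347, -0.001, 0.002] dr [-0.01, -0.014, 0.035] mm 10.4 t 18.45 F [-1.  -0.6 -2.6]
```

Bush and tip have both entered freely. Next I press home, nominally 4.6 mm more.

```bash
python3 -m jog '{"slide":[[0.04,0,0],[0.08,0,0],[0.12,0,0],[0.15,0,0],[0.18,0,0],[0.18,0,0]],"dr":[[0,0,0],[0,0,0],[0,0,0],[0,0,0],[0,0,0],[0,0,0]]}' && python3 -c "from h import *;hop(-.2,178,0)"
```

```text
time: 19.05
ee_pos: [0.5882, -0.0199, 0.0728]
tool_rot: [-179.9, -0.1, 94.4]
wrist_force: [-2.4, -2.1, -0.5]
opening: 0.0132
t19.05 knob [ -0.32 -21.16   0.09] tip [ -0.95 178.84   0.33] F [-2.5 -1.9 -0.5] T [-0.65  0.5   0.21] rot [-1.7994e+02 -7.0000e-02  9.4380e+01] op 0.0132
slide [-0.028, 0.004, 0.003] dr [-0.012, -0.013, 0.036] mm 0.9 t 19.05 F [-2.4 -2.1 -0.5]
```

```bash
python3 -m jog '{"slide":[[0.03,0,0],[0.06,0,0],[0.06,0,0],[0.06,0,0]],"dr":[[0,0,0],[0,0,0],[0,0,0],[0,0,0]]}' && python3 -c "from h import *;hop(-.2,178,0)"
```

```text
time: 19.45
ee_pos: [0.5881, -0.0196, 0.0728]
tool_rot: [-180.0, 0.0, 94.3]
wrist_force: [-2.1, -5.0, -1.3]
opening: 0.0133
t19.45 knob [ -0.4  -20.79   0.12] tip [-8.2000e-01  1.7921e+02  1.0000e-02] F [-2.4 -4.8 -1.3] T [-1.27  0.35  0.2 ] rot [-1.7995e+02  3.0000e-02  9.4320e+01] op 0.0133
slide [-0.04, 0.007, 0.004] dr [-0.01, 0.006, 0.024] mm 1.2 t 19.45 F [-2.1 -5.  -1.3]
```

```bash
python3 -m jog '{"slide":[[0,0,0],[0,0,0],[0,0,0],[0,0,0],[0,0,0],[0,0,0],[0,0,0]],"dr":[[0,0,0],[0,0,0],[0,0,0],[0,0,0],[0,0,0],[0,0,0],[0,0,0]]}' 0.6 && python3 -m jog '{"slide":[[0,0,-0.5],[0,0,-1],[0,0,-2],[0,0,-3],[-0.5,0,-4],[-1,0,-5],[-1,0,-6],[-1,0,-6],[-1,0,-6]],"dr":[[0,0,0],[0,0,0],[0,0,0],[0,0,0],[0,0,0],[0,0,0],[0,0,0],[0,0,0],[0,0,0]]}'
python3 - <<'E'
from h import *
st();f,s=wrist();b=imaging.grab_frame("scene");pickle.dump((f,s,b),open("w5.pkl","wb"))
i=np.hstack([cv2.resize(b["image"][190:320,215:330],(440,497),interpolation=cv2.INTER_CUBIC),cv2.resize(f["image"][0:330,130:370],(360,497),interpolation=cv2.INTER_CUBIC)])
cv2.imwrite("pics/end.png",cv2.convertScaleAbs(i,alpha=1.5))
E
```

```text
time: 20.15
ee_pos: [0.5881, -0.0195, 0.0729]
tool_rot: [-180.0, 0.0, 94.3]
wrist_force: [0.1, -0.2, 0.3]
opening: 0.0515
time: 21.05
ee_pos: [0.5909, -0.0492, 0.2544]
tool_rot: [179.9, -0.0, 94.3]
wrist_force: [0.0, 0.2, -0.0]
opening: 0.0509
t21.05 knob [  0.19 -50.58 181.69] tip [ -0.23 149.41 181.7 ] F [ 0.   0.2 -0. ] T [-0.04  0.05 -0.01] rot [179.9   -0.    94.32] op 0.0509
```

View pics/end.png

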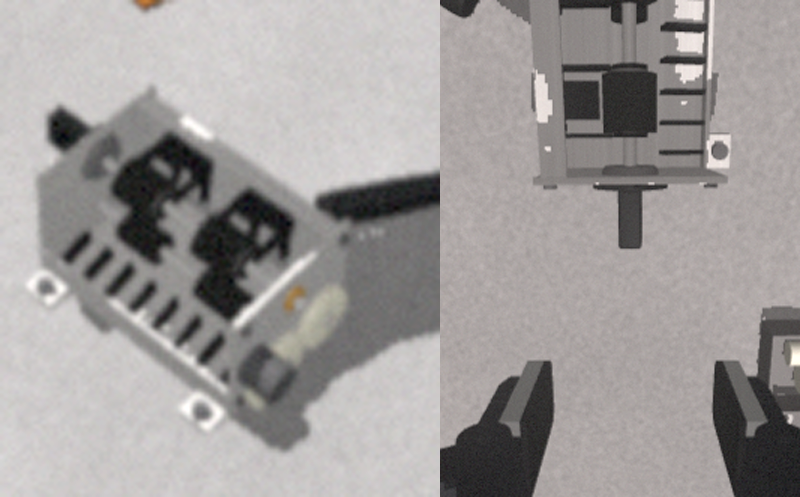

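The scene crop shows the tip through the orange-ringed rear hole at (292,298). The wrist crop shows the flange against the front plate at (630,186) and the knob's rear end at (629,247). I'll check the seating numerically.

Run:
```python
from h import *
f,s,b=pickle.load(open("w5.pkl","rb"))
c,n=np.cos(np.radians(YAW)),np.sin(np.radians(YAW));M=np.array([[c,n,0],[-n,c,0],[0,0,1]])
g=cv2.cvtColor(f["image"],cv2.COLOR_BGR2GRAY).astype(int)
print("col knob",g[118:172,256].tolist());print("col plate",g[112:130,220].tolist());print("row",g[150,240:275].tolist())
for n_,p in [("knob rear top exp",[0,-40,14]),("plate edge exp",[0,0,25]),("flange edge",[0,-4,23])]:
    q=F0+M.T@(np.array(p)*1e-3);print(n_,proj(f,q))
```

```text
col knob [85, 88, 89, 89, 68, 45, 43, 45, 39, 39, 39, 45, 46, 44, 47, 42, 44, 44, 47, 42, 43, 47, 44, 44, 45, 48, 45, 47, 46, 44, 47, 49, 47, 47, 48, 43, 48, 47, 45, 46, 49, 47, 48, 47, 48, 49, 39, 93, 114, 112, 115, 113, 112, 110]
col plate [72, 72, 71, 70, 71, 73, 84, 87, 86, 88, 94, 98, 105, 107, 107, 109, 111, 109]
row [111, 110, 110, 109, 108, 110, 110, 111, 103, 37, 42, 44, 45, 45, 44, 46, 47, 47, 46, 47, 48, 46, 47, 37, 60, 113, 116, 114, 114, 112, 113, 113, 114, 116, 115]
knob rear top exp [256.93696408 164.00758978]
plate edge exp [256.90869779 120.29651771]
flange edge [256.91429593 124.88185609]
```

```bash
python3 -c "
from bench import manip;print(manip.hand_in())"
```

```text
the job is handed in; nothing more can be done
None
```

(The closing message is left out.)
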